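# Hook the lugged end plate out of its rack and hang it up to drip dry

### The arm

A 6-joint arm with a two-finger parallel gripper is mounted at the origin on the work surface. World frame = base frame: x ahead of the robot, y to its left, z up, the work surface at z = 0. Lengths are in m, angles in rad, forces in N, time in s.
With the tool pointing down it reaches from about 0.25 to 0.725 m from the base axis. Payload 4 kg.
Tool frame: the origin (TCP) lies midway between the tips of the shut fingers; the grasp point (between the pads) lies 19 mm behind it (bot.grip_point_offset is the distance from the TCP to the grasp point, in m); z points along the fingers, y is the line along which they close (so a half turn about z gives the same grasp; the last joint's range is limited). The gripper opens to 85 mm and grips with 20 to 120 N. Pads are 22 mm wide; open, the fingers measure 114 mm over their backs; the gripper's body (76 mm by 85 mm) begins 54 mm behind the grasp point. The pads swing forward as they close: fully open they stand 13 mm farther back than shut.
Start: joints at [-1.204, 0.241, 0.005, 1.335, 0, 1.571], TCP at [0.179, -0.467, 0.231] pointing down, gripper open.
Joint ranges: [-2.72, 2.72], [-1.05, 1.87], [-1.09, 1.28], [-1.99, 2.15], [-1.42, 1.44], [-3.14, 3.14]. Speed limits (rad/s): [2.79, 2.79, 3.14, 3.14, 3.14, 3.14].

### API

Orientations are given as a unit quaternion [x, y, z, w].
In Python, from workcell import bot gives the robot as it stands.
- The arm moves only by the tool step_arm, never from a script. Its argument "targets" is text: rows parted by semicolons, each of 7 numbers parted by spaces: the opening, from -1 (shut) to 1 (fully open), so that 0 is half open, then the shift along the world's x, y, z normalised to -1 to 1, where 1 is 0.5 m, then the turn, a rotation vector about the world's x, y, z normalised to -1 to 1, where 1 is pi/4 rad. In form: gripper x y z wx wy wz; .... A call has 1 to 10 rows; each row is the pose to reach, as a shift and turn from the pose commanded when the call began; what a row does not reach only later rows make up. A row lasts 1/12 s, in which the tool goes at most 41.7 mm and 7.16 degrees, less where a joint would pass 70% of its speed; a pose out of reach is approached as far as the arm can. A call with a number of a shift or a turn outside -1 to 1 is refused whole. A call with a gripper value outside its range is refused whole. The fingers move at their own pace and stop on an object; the grip force is fixed at half the most. Time passes only in rows, so rows that repeat a pose let the fingers close. It gives the time, the measured TCP pose, the force, the opening and the grip force at its end, in the units of the state.
- bot.get_obs(): the state, without advancing time (a new reading comes with each control period).
- bot.camera(name): name is "side" or "top" or "wrist"; returns the picture (420x560x3 uint8, red, green, blue); there is no depth.
- bot.camera_info(name): a dict with "vertical_fov" (degrees; the focal length in pixels is half the picture's height over the tangent of half this angle, whatever the lens; pixels are square), "cx", "cy" (the principal point, pixels), "D" ([k1, k2, p1, p2, k3] as OpenCV has them; the pictures are not rectified), "pose" (4x4, takes a point from camera to world coordinates). Camera axes: x right, y up, looking along -z (the intrinsics and any distortion apply to the point x, -y, -z); pixel columns grow to the right and rows downward; lengths in m; the calibration is good to about 2 mm. A picture is of the moment at which its call begins: read the wrist's pose just before it. camera_info takes no time and is no camera call; for the wrist camera it gives the pose at the moment of the call.
- bot.job_done(): hands the job in; it is judged then, once.
The state is a dict: "clock": time; "joint_pos": joint angles; "joint_vel": joint speeds; "tau": joint torques, N m; "eef_pos": TCP position; "tool_rot": TCP orientation; "ft_force": force on the tool from outside, world axes, zero at the start; "ft_torque": the same for the moment, N m; "grip_width": finger opening in m; "grasp_force": force on a finger pad.
Only numpy, scipy, OpenCV 4.12 (cv2) and the standard library are available. Lean on these libraries where they do the work, as an engineer would, in place of code of your own. Each camera call takes 0.05 s, during which the arm holds its last target. There are 200 camera calls.

### The job

Take the S-hook off the drip rail by its black grip tab, put its lower, upturned end up through the hole in the brass lug of the end plate lying in the top slot of the rack, and draw the plate straight out of the rack with it, raising the lug as the plate comes free so that it does not swing down hard. Then hang the S-hook with the plate back on the drip rail so that the plate hangs freely and almost still over the tray, and let go. Feel for the lug and work gently, touch the plate and lug with the hook only, never let the plate fall, and leave the other things on the bench where they are.

Things in the scene. Friction and masses are not known exactly. Their poses are not given: they have to be found in the camera images.
- hook_grip (a point): Loose steel S-hook (6 mm wire, 50 g) hanging on the rail: centre of the wide faces of its flat black plastic tab, 24 mm along the hook's x, 10 mm thick along its y, reaching 29 mm below and 17 mm above this point. z is up, the S lies in the x-z plane, yaw as the rail's. Lowest metal 124 mm below. The rail's axis is 38 mm below this point.
- hook_upper (a point): Centre of the S-hook's upper bend (44 mm under the grip point; wire centre line radius 14 mm), open downward. Its blunt end is at x = -14 mm, level with this point; from x = +14 mm a straight shank slants down to x = -13 mm of the lower bend. It comes off the rail by rising 18 mm, then moving along its own +x; back on: the reverse.
- hook_tip (a point): Top of the S-hook's lower, upturned round end: 98 mm under the grip point at x = +13 mm. Below it the lower bend (centre line radius 13 mm) has its centre 108 mm under the grip point at x = 0; 20 mm of free gap between upturned end and shank side.
- plate_center (a point): Centre of the loose stainless end plate (75 mm along x, 70 along y, 6 thick, about 0.25 kg) lying flat in the rack's top slot with 2 mm play to either side; it slides at 1 to 2 N. Raised by the lug it tips up a few mm until the roof holds it. The brass lug riveted on top stands out towards its -x.
- plate_rivet (a point): Rivet axis, 27.5 mm from the plate's centre along -x, at mid-plate height. Lug: brass bar 4 mm thick (underside 3, top 7 mm above this point), 28 mm wide, end 71 mm from here, 13 mm through hole 58 mm from here on its middle line. It stands askew up to 0.25 rad either side of the plate's -x, NOT measured: feel for its edge, or look. Stiff: turns at about 5 N sideways at the hole.
- rack: Fixed aluminium slotted rack, 85 x 90 x 156 mm on a 125 x 130 mm foot; origin under its centre, open towards its -x. Top slot's floor 140 mm above the bench, front edge at x = -42.5 mm; slot 74 mm wide, 7.5 mm high under a roof over x = -22 to +42.5 mm. The plate must be drawn about 52 mm along -x to clear the roof. A spare plate without lug lies on the roof.
- stand: Fixed drip stand; origin on the bench under the middle of its rail. Straight round rail 10 mm thick along y, axis 245 mm above the bench, on posts at y = -130 and +130 mm; white tray below, 120 (x) x 210 (y) mm, 16 mm high. Its +x faces the middle of the bench, the side where hooks come on and off.
- wrench_a: open-ended wrench 150 mm long, lying on the bench; leave it
- wrench_b: open-ended wrench 190 mm long, lying on the bench; leave it
- wrench_c: open-ended wrench 130 mm long, lying on the bench; leave it
- spare: spare steel end plate without a lug, 75 x 70 x 6 mm, lying on the rack's roof; origin under its centre; leave it
- fitting: brass pipe fitting 54 mm long, 22 mm high; leave it
- jar: small clear jar with white cap, 44 mm wide, 42 mm high; leave it
- wash: white bottle with red cap, 60 mm wide, 150 mm high; leave it
Not all that is in view belongs to the job. Leave any green look-alike of the part that bears plate_center alone.

How it is judged:
By the outcome, as a careful person would: the job done as asked, in the order asked, and still so for the second after the job is handed in, with the robot touching nothing.
It also fails if it takes over 72 s, if anything falls off the work surface, if the arm or the gripper's body presses on something with over 40 N, if the wrist force passes 120 N, or if a joint passes its speed limit or range.

## Working session

There is one attempt and no reset: what is moved stays moved. The work goes in short steps, Python scripts to look and compute and a tool call to move; the robot and the scene stay as the last step left them, time stands still between calls to the robot, and variables do not carry over. Pictures are saved under pics/ and viewed, at most 10 in all, crops included, and the job is handed in when it is done.

Besides the shell and the picture viewer there is one more tool, called after "Request:" as name(argument=value, ...), one argument or row to a line, values as JSON. step_arm: Moves the arm, as the interface text tells. Scaled input: -1 to 1 covers 0.5 m each way for a shift and pi/4 rad each way for a turn. Its arguments: {"type":"object","properties":{"targets":{"type":"string"}},"required":["targets"]}

```bash
ls; mkdir -p pics; cat > h.py <<'E'
import numpy as np, cv2
from workcell import bot
def snap(n,f):
    info=bot.camera_info(n); im=bot.camera(n); cv2.imwrite(f'pics/{f}.png',im[:,:,::-1]); np.save(f'pics/{f}.npy',info,allow_pickle=True); return im,info
def K(i,h=420):
    f=h/2/np.tan(np.radians(i['vertical_fov'])/2); return np.array([[f,0,i['cx']],[0,f,i['cy']],[0,0,1.]])
def ray(i,uv):
    p=cv2.undistortPoints(np.array([[uv]],float),K(i),np.array(i['D'],float))[0,0]
    T=np.array(i['pose']); d=T[:3,:3]@np.array([p[0],-p[1],-1]); return T[:3,3],d/np.linalg.norm(d)
def atz(i,uv,z):
    o,d=ray(i,uv); return o+d*(z-o[2])/d[2]
def proj(i,P):
    T=np.array(i['pose']); c=(np.atleast_2d(P)-T[:3,3])@T[:3,:3]; c=c*[1,-1,-1]
    return cv2.projectPoints(c,np.zeros(3),np.zeros(3),K(i),np.array(i['D'],float))[0][:,0]
def load(f): return np.load(f'pics/{f}.npy',allow_pickle=True).item()
E
python3 - <<'E'
from h import *
ims=[snap(n,n+'0')[0] for n in('side','top','wrist')]
for n in('side','top','wrist'):
    i=load(n+'0'); print(n,i['vertical_fov'],i['cx'],i['cy'],i['D'],np.round(i['pose'],3).tolist())
a=np.hstack(ims[:2]); 
o=bot.get_obs(); print({k:np.round(v,3).tolist() for k,v in o.items()}, bot.grip_point_offset)
cv2.imwrite('pics/side0x.png',cv2.resize(ims[0],(800,600))[:,:,::-1]);cv2.imwrite('pics/top0x.png',cv2.resize(ims[1],(800,600))[:,:,::-1])
E
```

```text
pics
side 52.65776615967088 279.538561725452 212.76581690889745 [-0.12337494  0.          0.          0.          0.        ] [[-0.912, 0.276, -0.304, 0.246], [-0.411, -0.608, 0.68, 0.583], [0.003, 0.745, 0.668, 0.841], [0.0, 0.0, 0.0, 1.0]]
top 48.564782472308806 267.22908698796147 211.18291159846387 [-0.10980499  0.          0.          0.          0.        ] [[0.017, 0.987, -0.159, 0.342], [-1.0, 0.018, 0.007, -0.07], [0.01, 0.159, 0.987, 1.441], [0.0, 0.0, 0.0, 1.0]]
wrist 60.47246690226105 282.2707066309196 211.76524306304256 [-0.0649151  0.         0.         0.         0.       ] [[0.359, 0.9, 0.246, 0.242], [-0.933, 0.346, 0.094, -0.442], [-0.001, -0.263, 0.965, 0.373], [0.0, 0.0, 0.0, 1.0]]
{'clock': 0.15, 'joint_pos': [-1.204, 0.241, 0.004, 1.335, -0.0, 1.571], 'joint_vel': [-0.001, -0.002, 0.005, 0.001, 0.001, -0.0], 'tau': [-0.0, -37.263, 25.264, 0.012, -0.0, 0.0], 'eef_pos': [0.179, -0.466, 0.231], 'tool_rot': [0.983, 0.182, -0.0, -0.001], 'ft_force': [-0.249, 0.469, 1.211], 'ft_torque': [0.009, 0.046, -0.007], 'grasp_force': 0.0, 'grip_width': 0.085} 0.0187
```

View pics/side0x.png

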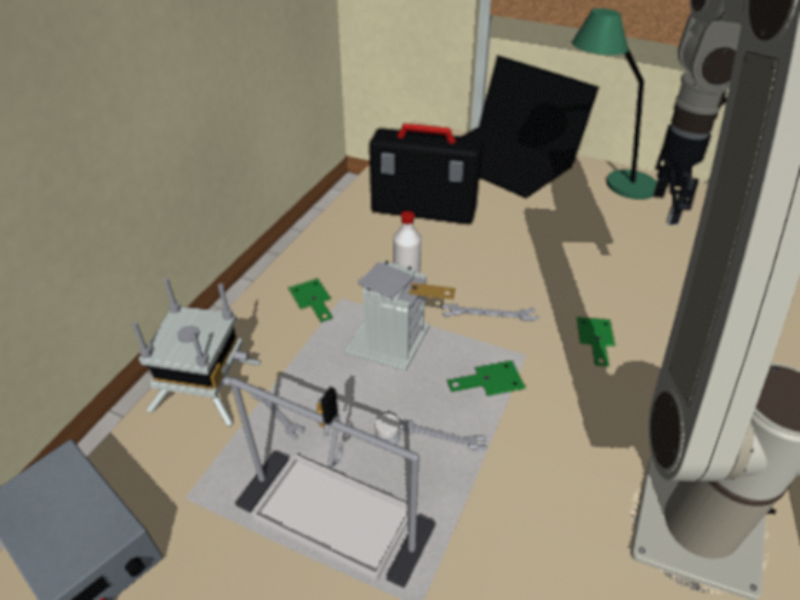

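View pics/top0x.png

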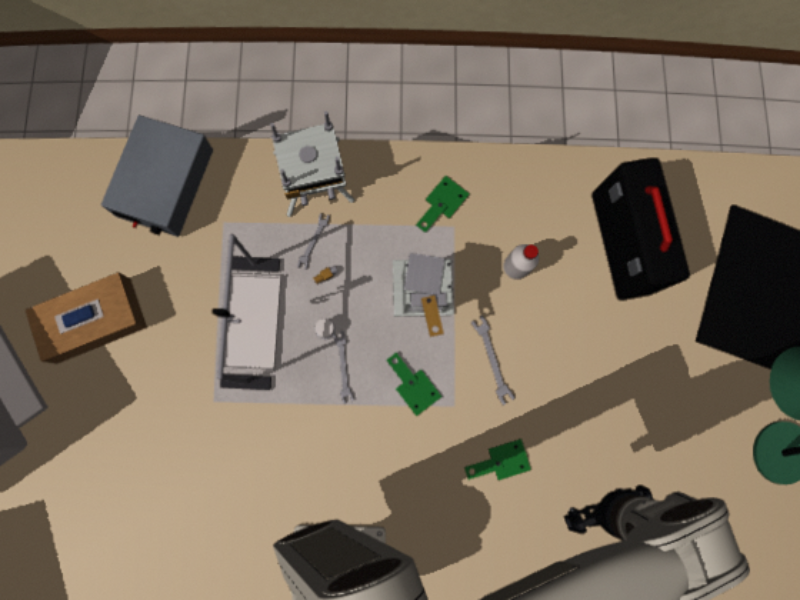

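The side view shows the stand with rail ends near (232,383) and (413,458) and the black tab at (328,405), plus the rack with its brass lug at (430,292). In the top view, the rail runs from about (235,240) to (222,385) with the tab at (222,313), and the rack is at (427,285) with its lug pointing towards the robot to (434,330).

The plate candidates in the top view are the green ones at (443,203), (413,385) and (500,462), and the steel one with the brass lug in the rack at (430,300). The rack one fits: it is stainless with a brass lug, and the green ones are decoys. I'll confirm with enlarged crops.

```bash
python3 - <<'E'
import cv2
t=cv2.imread('pics/top0.png')[150:290,145:345]; cv2.imwrite('pics/topc.png',cv2.resize(t,(800,560),interpolation=cv2.INTER_CUBIC))
t=cv2.imread('pics/side0.png')[170:410,150:390]; cv2.imwrite('pics/sidec.png',cv2.resize(t,(600,600),interpolation=cv2.INTER_CUBIC))
E
```

```text
(no output)
```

View pics/topc.png

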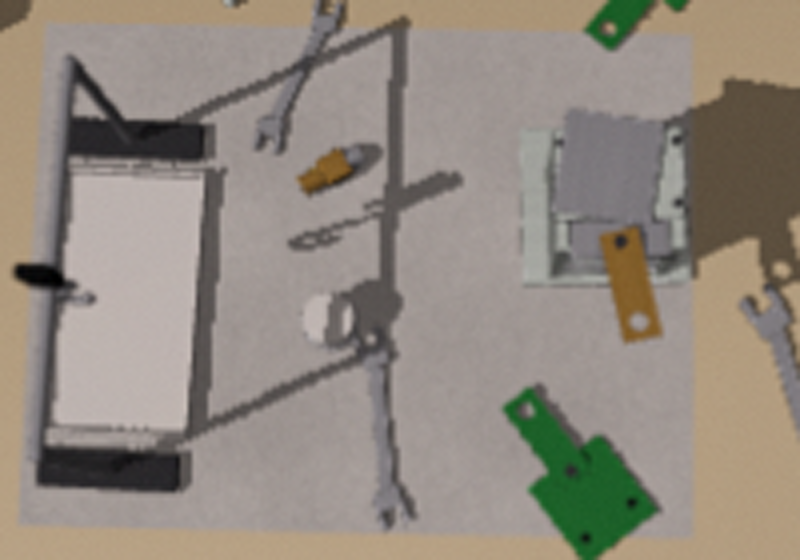

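View pics/sidec.png

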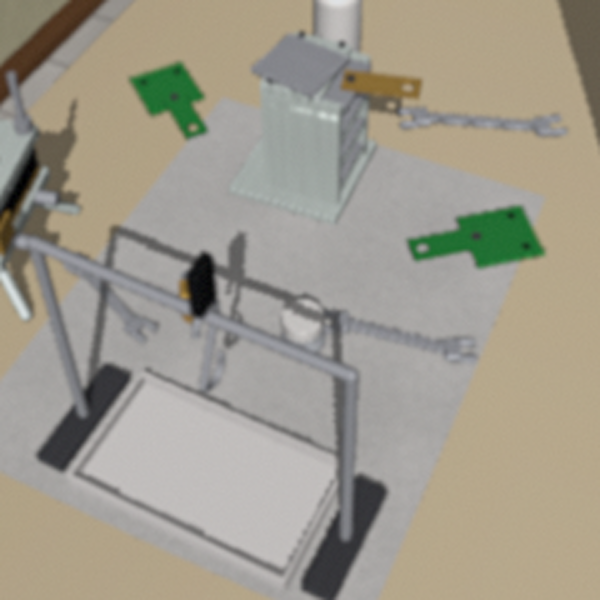

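The crops confirm it: a steel plate with a brass lug in the rack. In the top crop the rivet is at (621,241) and the hole at (639,321); in the side crop they are at (349,79) and (408,88). The tab is at (40,275) in the top crop and (202,285) in the side crop.

```bash
python3 - <<'E'
from h import *
t=load('top0'); s=load('side0')
tp=lambda u,v:(u/4+145-.4,v/4+150-.4); sp=lambda u,v:(u/2.5+150-.3,v/2.5+170-.3)
def tri(a,b):
    o1,d1=ray(t,tp(*a)); o2,d2=ray(s,sp(*b)); A=np.c_[d1,-d2]; x=np.linalg.lstsq(A,o2-o1,rcond=None)[0]
    p,q=o1+d1*x[0],o2+d2*x[1]; return np.round((p+q)/2,4),round(np.linalg.norm(p-q),4)
for n,a,b in [('railfar',(71,62),(25,242)),('railnear',(40,460),(352,375)),('tab',(40,275),(202,285)),('rivet',(621,241),(349,79)),('hole',(639,321),(408,88))]:
    print(n,tri(a,b))
for n,a,z in [('railfar',(71,62),.245),('railnear',(40,460),.245),('rivet',(621,241),.150),('hole',(639,321),.150)]: print(n,'top',np.round(atz(t,tp(*a),z),4))
for n,a,z in [('railfar',(25,242),.245),('railnear',(352,375),.245),('rivet',(349,79),.150),('hole',(408,88),.150)]: print(n,'side',np.round(atz(s,sp(*a),z),4))
print('roofplate',[np.round(atz(t,tp(*a),.162),3)[:2] for a in [(568,108),(668,122),(655,218),(557,212)]])
print('foot',[np.round(atz(t,tp(*a),.005),3)[:2] for a in [(523,128),(523,284),(690,280)]])
E
```

```text
railfar (array([0.6565, 0.2041, 0.2447]), np.float64(0.0064))
railnear (array([0.3916, 0.2092, 0.2442]), np.float64(0.0028))
tab (array([0.5052, 0.2069, 0.2781]), np.float64(0.0009))
rivet (array([ 0.5562, -0.1705,  0.1499]), np.float64(0.0013))
hole (array([ 0.4988, -0.1839,  0.1482]), np.float64(0.0009))
railfar top [0.6534 0.2024 0.245 ]
railnear top [0.3903 0.2087 0.245 ]
rivet top [ 0.5555 -0.1707  0.15  ]
hole top [ 0.4991 -0.1836  0.15  ]
railfar side [0.6597 0.205  0.245 ]
railnear side [0.3928 0.21   0.245 ]
rivet side [ 0.5568 -0.1703  0.15  ]
hole side [ 0.4977 -0.182   0.15  ]
roofplate [array([ 0.648, -0.132]), array([ 0.639, -0.202]), array([ 0.57 , -0.193]), array([ 0.573, -0.125])]
foot [array([ 0.668, -0.104]), array([ 0.544, -0.106]), array([ 0.55 , -0.236])]
```

Request:
step_arm(
  targets="1 0.06 0.05 0.1 0 0 0.1; 1 0.12 0.1 0.2 0 0 0.2; 1 0.18 0.16 0.2 0 0 0.3; 1 0.24 0.21 0.2 0 0 0.4; 1 0.3 0.27 0.2 0 0 0.5; 1 0.36 0.32 0.2 0 0 0.6; 1 0.42 0.38 0.2 0 0 0.7; 1 0.49 0.44 0.2 0 0 0.8; 1 0.55 0.49 0.2 0 0 0.9; 1 0.61 0.54 0.2 0 0 1",
)

```text
clock: 0.98
eef_pos: [0.4637, -0.2133, 0.3313]
tool_rot: [0.837, 0.546, -0.0, 0.0]
ft_force: [1.1, -1.6, 0.2]
grip_width: 0.0855
grasp_force: 0.0
```

```bash
python3 - <<'E'
from h import *
im,i=snap('wrist','w1'); o=bot.get_obs(); print(o['eef_pos'],o['joint_pos'],o['tool_rot'],o['ft_force']); cv2.imwrite('pics/w1x.png',cv2.resize(im,(800,600),interpolation=cv2.INTER_CUBIC)[:,:,::-1])
E
```

```text
[ 0.46905911 -0.20831194  0.33024951] [-0.42119582  0.2490855   0.27047331  1.59098461  0.00550303  1.55409426] [ 0.8347273   0.55065634  0.00264361 -0.00097049] [ 4.18989492  0.58597599 -0.73359756]
```

View pics/w1x.png

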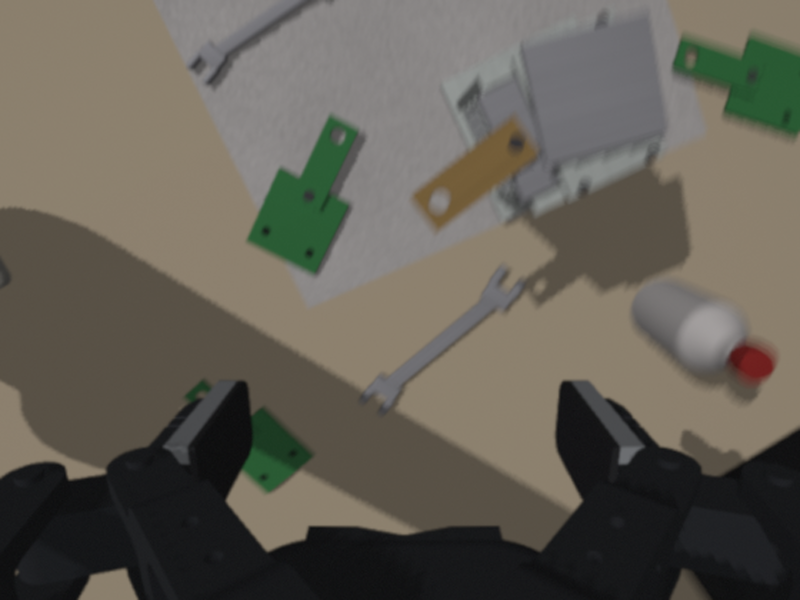

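In this view the rivet is at (516,141), the hole at (440,201), the visible plate's front edge from about (484,97) to (517,195), and the spare's front edge from (522,50) to (548,160).

```bash
python3 - <<'E'
from h import *
i=load('w1'); r=lambda p,z:np.round(atz(i,(p[0]*.7-.15,p[1]*.7-.15),z),4)[:2]
riv=r((516,142),.15);h=r((440,201),.15);print('rivet',riv,'hole',h,np.linalg.norm(h-riv),np.degrees(np.arctan2(*(riv-h)[::-1])))
print('lugedge ends',r((414,195),.15),r((438,230),.15),r((515,117),.15),r((538,152),.15))
print('plate front',r((484,97),.146),r((517,195),.146)); print('spare',[r(p,.162) for p in[(522,50),(548,160),(665,127),(648,12)]])
print('dark',r((463,95),.14),r((505,215),.14))
o=bot.get_obs();print(o['eef_pos'],o['ft_force'])
E
```

```text
rivet [ 0.5592 -0.1678] hole [ 0.5031 -0.1821] 0.05789386841453942 14.300277449185586
lugedge ends [ 0.4897 -0.1722] [ 0.4949 -0.1982] [ 0.5638 -0.154 ] [ 0.5695 -0.1787]
plate front [ 0.5516 -0.1358] [ 0.5491 -0.1984]
spare [array([ 0.578 , -0.1215]), array([ 0.5705, -0.1843]), array([ 0.6414, -0.1937]), array([ 0.6517, -0.1299])]
dark [ 0.5413 -0.1293] [ 0.5385 -0.2081]
[ 0.46905911 -0.20831194  0.33024951] [ 4.18989492  0.58597599 -0.73359756]
```

```bash
python3 - <<'E'
import cv2
t=cv2.imread('pics/w1.png')[0:175,270:480]; cv2.imwrite('pics/w1c.png',cv2.resize(t,(720,600),interpolation=cv2.INTER_CUBIC))
E
```

```text
(no output)
```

View pics/w1c.png

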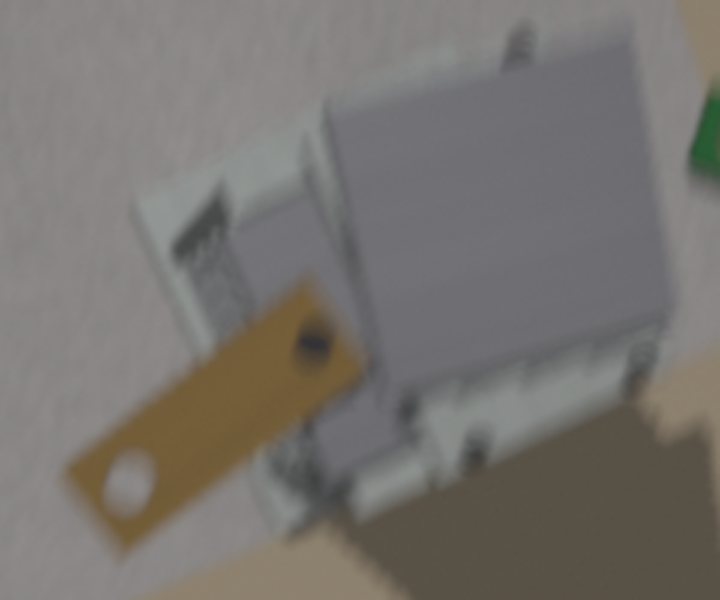

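The crop shows the brass lug askew, with the rivet at (313,342) and the hole at (128,482). The foot's front edge runs from (135,195) to (285,535).

```bash
python3 - <<'E'
from h import *
i=load('w1'); r=lambda p,z:np.round(atz(i,(p[0]/3.43+270-.35,p[1]/3.43-.35),z),4)[:2]
a,b,c=r((135,195),.006),r((285,535),.006),r((460,48),.006); print(a,b,c,np.linalg.norm(a-b),'yaw',np.degrees(np.arctan2(*(a-b)[::-1]))-90,np.degrees(np.arctan2(*(c-a)[::-1])))
a,b=r((232,228),.146),r((328,478),.146); print('plate front',a,b,np.linalg.norm(a-b),np.degrees(np.arctan2(*(a-b)[::-1]))-90)
print('roof edge',r((305,155),.156),r((408,440),.156))
print('rivet',r((315,342),.150),'hole',r((129,482),.150))
E
```

```text
[ 0.549  -0.1025] [ 0.5542 -0.2367] [ 0.673 -0.102] 0.13430070736969332 yaw 2.2189946183675033 0.23103011689547603
plate front [ 0.5511 -0.1341] [ 0.5512 -0.2019] 0.06780007374627257 0.08450698815030933
roof edge [ 0.5717 -0.126 ] [ 0.5715 -0.1995]
rivet [ 0.5595 -0.1681] hole [ 0.5027 -0.1816]
```

Request:
step_arm(
  targets="1 0.01 0.08 0.06 0 0 0.05; 1 0.02 0.16 0.06 0 0 0.1; 1 0.03 0.24 0.06 0 0 0.15; 1 0.04 0.32 0.06 0 0 0.2; 1 0.04 0.4 0.06 0 0 0.25; 1 0.04 0.48 0.06 0 0 0.3; 1 0.04 0.56 0.06 0 0 0.35; 1 0.04 0.64 0.06 0 0 0.4; 1 0.04 0.72 0.06 0 0 0.45; 1 0.04 0.8 0.06 0 0 0.49",
)

```text
clock: 1.87
eef_pos: [0.4821, 0.1866, 0.3611]
tool_rot: [0.718, 0.696, -0.0, -0.0]
ft_force: [-0.2, -1.1, -0.2]
grip_width: 0.0855
grasp_force: 0.0
```

Request:
step_arm(
  targets="1 0 0 0 0 0 0; 1 0 0 0 0 0 0; 1 0 0 0 0 0 0; 1 0 0 0 0 0 0",
)

```text
clock: 2.2
eef_pos: [0.4827, 0.1837, 0.3612]
tool_rot: [0.72, 0.694, -0.0, 0.0]
ft_force: [-0.2, -0.1, 0.5]
grip_width: 0.0856
grasp_force: 0.0
```

```bash
python3 - <<'E'
from h import *
im,i=snap('wrist','w2'); o=bot.get_obs(); print(o['eef_pos'],o['joint_pos'],o['tool_rot'],o['ft_force']); cv2.imwrite('pics/w2x.png',cv2.resize(im,(800,600),interpolation=cv2.INTER_CUBIC)[:,:,::-1])
E
```

```text
[0.48278605 0.1834522  0.36137292] [ 3.63283738e-01  2.62750101e-01  3.68331555e-01  1.67647611e+00
 -2.52694457e-04  1.97027968e+00] [ 7.19788746e-01  6.94193159e-01 -9.48735650e-05  9.68484543e-05] [-0.0924563  -0.2003007  -0.06606536]
```

View pics/w2x.png

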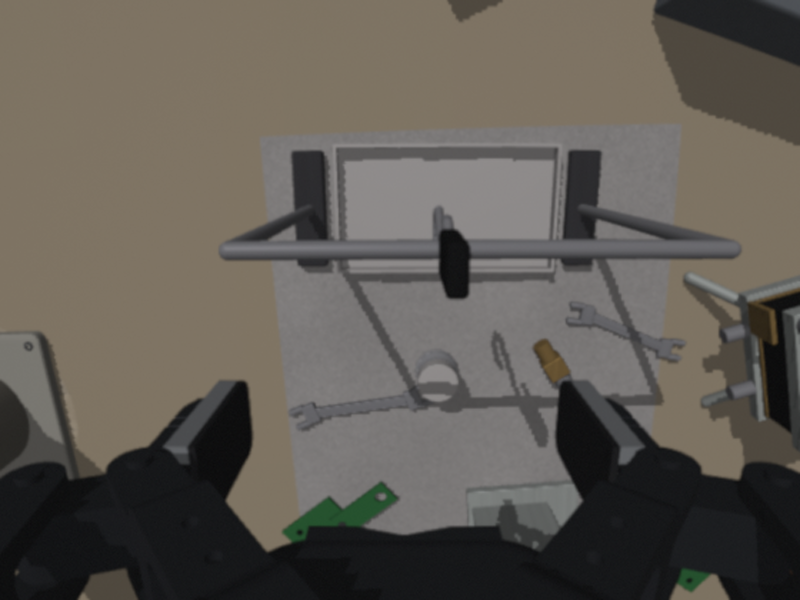

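The tab is at (440–468, 230–298), and the rail's ends are at (222,250) and (738,248).

```bash
python3 - <<'E'
from h import *
i=load('w2'); r=lambda p,z:np.round(atz(i,(p[0]*.7-.15,p[1]*.7-.15),z),4)[:2]
print('rail',r((230,250),.245),r((730,248),.245)); print('tab top corners z.300',r((449,297),.3),r((468,297),.3),r((440,240),.3),r((468,240),.3)); print('tab bottom',r((441,232),.254),r((464,232),.254))
x=.505
for x in(.500,.505,.51):
  c=np.array([[x+sx*.005,.207+sy*.012,z] for z in(.254,.300) for sx in(-1,1) for sy in(-1,1)]); print(x,(proj(i,c)/.7).round().tolist())
E
```

```text
rail [0.3958 0.2111] [0.6549 0.2035]
tab top corners z.300 [0.5028 0.1968] [0.5106 0.1965] [0.4995 0.2204] [0.5107 0.22  ]
tab bottom [0.5031 0.2174] [0.5143 0.217 ]
0.5 [[425.0, 277.0], [424.0, 229.0], [445.0, 277.0], [445.0, 228.0], [430.0, 302.0], [428.0, 244.0], [454.0, 301.0], [453.0, 243.0]]
0.505 [[435.0, 277.0], [434.0, 229.0], [455.0, 276.0], [455.0, 228.0], [442.0, 301.0], [441.0, 243.0], [466.0, 300.0], [466.0, 242.0]]
0.51 [[445.0, 277.0], [445.0, 228.0], [465.0, 276.0], [465.0, 228.0], [454.0, 301.0], [453.0, 243.0], [478.0, 300.0], [479.0, 242.0]]
```

Request:
step_arm(
  targets="1 0.048 0.048 0 0 0 0; 1 0.048 0.048 -0.05 0 0 0; 1 0.048 0.048 -0.1 0 0 0; 1 0.048 0.048 -0.15 0 0 0; 1 0.048 0.048 -0.195 0 0 0; 0.3 0.048 0.048 -0.195 0 0 0; 0 0.048 0.048 -0.195 0 0 0; -0.3 0.048 0.048 -0.195 0 0 0; -0.5 0.048 0.048 -0.195 0 0 0; -0.6 0.048 0.048 -0.195 0 0 0",
)

```text
clock: 3.08
eef_pos: [0.5077, 0.209, 0.2659]
tool_rot: [0.719, 0.695, 0.002, 0.001]
ft_force: [-0.2, 0.8, 0.1]
grip_width: 0.0259
grasp_force: 0.0
```

Request:
step_arm(
  targets="-0.7 0 0 0 0 0 0; -0.75 0 0 0 0 0 0; -0.8 0 0 0 0 0 0; -1 0 0 0 0 0 0; -1 0 0 0 0 0 0; -1 0 0 0 0 0 0; -1 0 0 0 0 0 0; -1 0 0 0 0 0 0",
)

```text
clock: 3.75
eef_pos: [0.507, 0.2091, 0.2645]
tool_rot: [0.719, 0.695, 0.001, 0.0]
ft_force: [-0.2, -0.4, 5.4]
grip_width: 0.0087
grasp_force: 59.2
```

Request:
step_arm(
  targets="-1 0 0 0.015 0 0 0; -1 0 0 0.03 0 0 0; -1 0 0 0.045 0 0 0; -1 0 0 0.048 0 0 0; -1 0 0 0.048 0 0 0; -1 0 -0.03 0.048 0 0 0; -1 -0.002 -0.07 0.048 0 0 0; -1 -0.003 -0.11 0.048 0 0 0; -1 -0.004 -0.15 0.048 0 0 0; -1 -0.005 -0.18 0.08 0 0 0",
)

```text
clock: 4.58
eef_pos: [0.5026, 0.118, 0.3008]
tool_rot: [0.719, 0.695, -0.002, -0.002]
ft_force: [-0.4, -0.1, -1.2]
grip_width: 0.0091
grasp_force: 59.3
```

Request:
step_arm(
  targets="-1 -0.02 -0.03 0.02 0 0 0.1; -1 -0.03 -0.06 0.04 0 0 0.2; -1 -0.05 -0.09 0.04 0 0 0.3; -1 -0.06 -0.12 0.04 0 0 0.4; -1 -0.08 -0.15 0.04 0 0 0.5; -1 -0.1 -0.18 0.04 0 0 0.6; -1 -0.11 -0.21 0.04 0 0 0.7; -1 -0.13 -0.24 0.04 0 0 0.8; -1 -0.14 -0.27 0.04 0 0 0.9; -1 -0.16 -0.3 0.04 0 0 1",
)

```text
clock: 5.42
eef_pos: [0.4245, -0.0312, 0.3237]
tool_rot: [0.396, 0.918, 0.001, 0.0]
ft_force: [0.9, -1.2, 0.3]
grip_width: 0.009
grasp_force: 59.3
```

Request:
step_arm(
  targets="-1 0 -0.03 0 0 0 0.1; -1 0 -0.06 0 0 0 0.2; -1 0 -0.09 0 0 0 0.3; -1 0 -0.12 0 0 0 0.4; -1 0 -0.15 0 0 0 0.5; -1 0 -0.18 0 0 0 0.6; -1 0 -0.21 0 0 0 0.7; -1 0 -0.24 0 0 0 0.8; -1 0 -0.27 0 0 0 0.9; -1 0 -0.29 0 0 0 1",
)

```text
clock: 6.25
eef_pos: [0.4246, -0.1768, 0.3236]
tool_rot: [0.015, 1.0, 0.0, 0.001]
ft_force: [0.0, -0.6, -0.7]
grip_width: 0.0095
grasp_force: 59.3
```

```bash
python3 - <<'E'
from h import *
o=bot.get_obs(); q=o['tool_rot']; print(o['eef_pos'],o['joint_pos'].round(3) if hasattr(o['joint_pos'],'round') else o['joint_pos'],q,np.degrees(2*np.arctan2(q[1],q[0])),o['ft_force'])
E
```

```text
[ 0.42462306 -0.17683456  0.32364708] [-3.950e-01  1.390e-01  1.160e-01  1.548e+00  1.000e-03 -3.650e-01] [1.52446062e-02 9.99883504e-01 4.32681342e-04 6.26900851e-04] 178.25302862814442 [ 0.01439911 -0.55673081 -0.67110356]
```

Request:
step_arm(
  targets="-1 0 -0.012 -0.06 0 0 0.03; -1 0 -0.012 -0.12 0 0 0.06; -1 0 -0.012 -0.17 0 0 0.06; -1 0 -0.012 -0.213 0 0 0.06; -1 0 -0.012 -0.213 0 0 0.06; -1 0 -0.012 -0.213 0 0 0.06",
)

```text
clock: 6.75
eef_pos: [0.4237, -0.1815, 0.2166]
tool_rot: [-0.007, 1.0, 0.001, -0.001]
ft_force: [0.4, -0.3, -0.6]
grip_width: 0.0097
grasp_force: 59.4
```

```bash
python3 - <<'E'
from h import *
im,i=snap('wrist','w3'); ims,s=snap('side','s3'); o=bot.get_obs(); print(o['eef_pos'],o['tool_rot'],o['ft_force'])
e=np.array(o['eef_pos'])
for n,c in(('w',i),('s',s)): print(n,'tip pred',proj(c,[e+[.013,0,-.079],[.5005,-.1826,.15],[.5575,-.169,.15]]).round(1).tolist())
a=cv2.resize(im,(784,588),interpolation=cv2.INTER_CUBIC)[150:500]
u,v=proj(s,[e+[.04,0,-.05]])[0].astype(int); b=ims[max(v-50,0):v+50,u-80:u+80]; print('side crop origin',u-80,v-50)
b=cv2.resize(b,None,fx=2.5,fy=2.5,interpolation=cv2.INTER_CUBIC); canvas=np.zeros((600,784,3),np.uint8); canvas[:350]=a; canvas[350:600,:b.shape[1]]=b[:250]
cv2.imwrite('pics/c3.png',canvas[:,:,::-1])
E
```

```text
[ 0.42530087 -0.18225719  0.21882463] [-6.79288270e-03  9.99975927e-01 -3.06015686e-04  1.38180024e-03] [ 0.50565538 -1.1911442  -0.17282605]
w tip pred [[279.7, 242.0], [278.0, 334.5], [296.1, 402.6]]
s tip pred [[335.2, 214.5], [311.9, 204.4], [288.8, 201.5]]
side crop origin 245 152
```

View pics/c3.png

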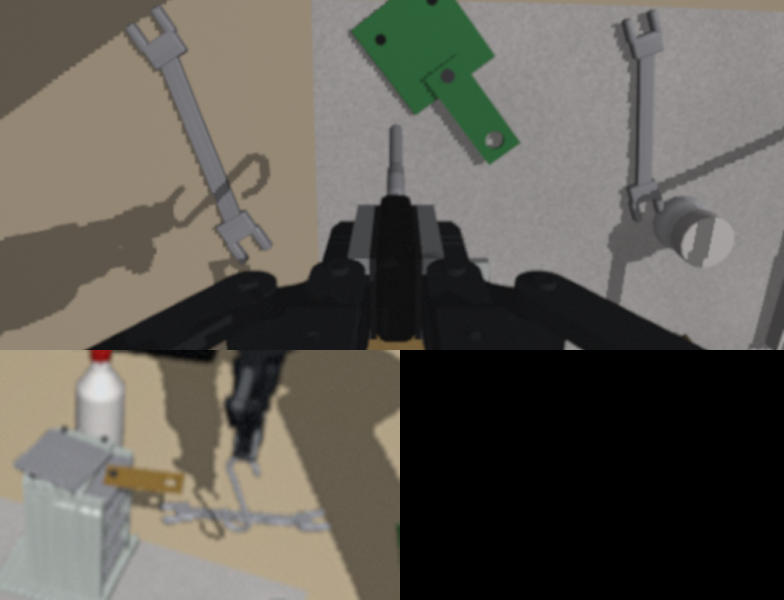

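The hook hangs straight in the grip: the shank is at (397,125–195) in the wrist part and the hook is near (240,500) in the side part. The lug hole is at (173,484), unobstructed. I'll measure the hook tip against the hole numerically, using the difference from the first side image.

```bash
python3 - <<'E'
from h import *
def hole(f):
    im=cv2.imread(f'pics/{f}.png'); hsv=cv2.cvtColor(im,cv2.COLOR_BGR2HSV); m=cv2.inRange(hsv,(10,110,60),(25,255,255))
    n,l,st,c=cv2.connectedComponentsWithStats(m); out=[]
    for k in range(1,n):
        if st[k,4]<60: continue
        x,y,w,h=st[k,:4]; out.append((st[k,:5].tolist()))
        cs,hi=cv2.findContours((l==k).astype(np.uint8),cv2.RETR_CCOMP,cv2.CHAIN_APPROX_NONE)
        for q,hh in zip(cs,hi[0]):
            if hh[3]>=0: 
                mask=np.zeros(l.shape,np.uint8); cv2.drawContours(mask,[q],-1,1,-1); mask[l==k]=0; ys,xs=mask.nonzero(); out.append(('hole',xs.mean().round(2),ys.mean().round(2),len(xs),atz(load(f),(xs.mean(),ys.mean()),.15).round(4)[:2] if len(xs)<400 else 0))
    return out
for f in('top0','side0','s3','w1'): print(f,hole(f))
a=cv2.imread('pics/side0.png').astype(int);b=cv2.imread('pics/s3.png').astype(int)
d=np.abs(a-b).sum(2); 
for v in range(194,230): print(v,''.join(' .:+#@'[min(5,x//22)] for x in d[v,325:360]))
E
```

```text
top0 [[220, 188, 13, 10, 75], [18, 191, 77, 62, 2265], ('hole', np.float64(54.94), np.float64(221.04), 468, 0), [295, 207, 15, 28, 233], ('hole', np.float64(304.0), np.float64(230.0), 21, array([ 0.4986, -0.1826])), ('hole', np.float64(299.5), np.float64(210.0), 6, array([ 0.5551, -0.1697]))]
side0 [[344, 0, 139, 31, 2357], [133, 110, 126, 106, 1317], [287, 199, 31, 10, 213], ('hole', np.float64(313.0), np.float64(204.85), 13, array([ 0.4976, -0.1823])), ('hole', np.float64(289.83), np.float64(200.83), 6, array([ 0.5563, -0.1725])), [21, 250, 83, 75, 981], [108, 254, 49, 18, 160]]
s3 [[133, 110, 126, 106, 1322], [287, 199, 31, 10, 213], ('hole', np.float64(313.0), np.float64(204.85), 13, array([ 0.4976, -0.1823])), ('hole', np.float64(289.83), np.float64(200.83), 6, array([ 0.5563, -0.1725])), [21, 250, 83, 75, 980], [108, 254, 48, 18, 158], [222, 282, 8, 9, 61]]
w1 [[291, 86, 83, 72, 1901]]
194 @@@@@@+    :@@@@@@@@@@@+.          
195 @@@@@@:   .+@@@@@@@@@@@:           
196 @@@@@@:   .+@##@@@@@@@@.           
197 @@@@@@.  .:##+:..:+##++.           
198 @@@@@@.  .+#+:    ..:::.       
[... 508 characters left out ...]
                
212 @#.   ..      .++:                 
213 +@#.           :::.                
214 :@@:           .++.                
215  +@#:          .+::.               
216  .+##.  .       ...                
217   .+@#:.:.      ..                 
218    :@@#:++..    .. ..              
219 .  .#@@++:.      ..::.             
220 +:  :@@@:....    .:..              
221 @#.  +@@#:::..  .:+:.              
222 @@.  .@@@+:::...:+#+.              
223 @@:   +@@@:.::::+##+.              
224 +@#:. :@@@:...::++:.               
225 .+@@@#+@@@:  ......                
226  .+@@@@@@@.                        
227    :++@@+.                         
228      .::.                          
229
```

```bash
python3 - <<'E'
from h import *
s=load('s3'); e=np.array([.4248,-.1822,.2180+.0187])
P={'shank_top':(14,-44),'shank_mid':(.5,-76),'shank3/4':(-6,-92),'shank_bot':(-13,-108),'bendbot':(0,-121),'tipcentre':(13,-101),'tip_top':(13,-98),'blunt':(-14,-47)}
for k,(x,z) in P.items(): print(k,proj(s,[e+[x/1e3,0,z/1e3]]).round(1)[0])
for dx in((.003,0,0),(0,.003,0),(0,0,.003)): print(dx,(proj(s,[e+np.array(dx)])-proj(s,[e])).round(2))
print(np.mean([bot.get_obs()['eef_pos'] for _ in range(3)],0))
E
```

```text
shank_top [336.9 198. ]
shank_mid [341.  209.6]
shank3/4 [342.9 215.2]
shank_bot [344.9 220.8]
bendbot [339.4 223.1]
tipcentre [335.2 215.8]
tip_top [335.3 214.9]
blunt [348.  202.1]
(0.003, 0, 0) [[-1.24 -0.33]]
(0, 0.003, 0) [[-0.39  0.73]]
(0, 0, 0.003) [[ 0.13 -1.02]]
[ 0.42530087 -0.18225719  0.21882463]
```

Request:
step_arm(
  targets="-1 0.02 0 0.004 0 0 0; -1 0.04 0 0.004 0 0 0; -1 0.06 0 0.004 0 0 0; -1 0.08 0 0.004 0 0 0; -1 0.095 0 0.004 0 0 0; -1 0.105 0 0.004 0 0 0; -1 0.11 0 0.004 0 0 0; -1 0.115 0 0.004 0 0 0; -1 0.115 0 0.004 0 0 0; -1 0.115 0 0.004 0 0 0",
)

```text
clock: 7.68
eef_pos: [0.4814, -0.182, 0.2191]
tool_rot: [-0.007, 1.0, 0.0, -0.0]
ft_force: [-0.2, -0.2, -1.2]
grip_width: 0.0092
grasp_force: 59.4
```

```bash
cat > d.py <<'E'
from h import *
import sys
im,s=snap('side',sys.argv[1]); o=bot.get_obs(); print(np.round(o['eef_pos'],4),np.round(o['tool_rot'],4),np.round(o['ft_force'],2))
b=cv2.imread(f'pics/{sys.argv[1]}.png'); u0,u1,v0,v1=map(int,sys.argv[2:6])
hsv=cv2.cvtColor(b,cv2.COLOR_BGR2HSV); br=cv2.inRange(hsv,(10,110,60),(25,255,255)); a=cv2.imread('pics/side0.png').astype(int); d=np.abs(a-b).sum(2)
for v in range(v0,v1): print(v,''.join('b' if br[v,u] else ' .:+#@'[min(5,d[v,u]//22)] for u in range(u0,u1)))
E
python3 d.py s4 285 345 192 232
```

```text
[ 0.4813 -0.1821  0.2192] [-6.6e-03  1.0e+00  1.0e-04 -2.0e-04] [-0.4  -0.68 -0.4 ]
192             :@@@@@@@@@@@@@@@@#:.     .:::.                  
193             .@@@@@@@@@@@@@@@@#:.      :++:                  
194              :@@@@@@@@@@@@@@@#::      .++:                  
195               :+@@@@@@@@@@@@@#+::      ::.                  
196                .:::#@@@@@@@@@+:+:.      .                   
197                    :@@@@@@@@@::+:                           
198                    .@@@@@@@@@::+:.                          
199     bbbbbbbbbb     .#@@@@@@@+.::::                          
200    b  bbbbbbbbbbbbbbbbbbbbb#. :++:.                         
201    b   bbbbbbbbbbbbbbbbbbbbbb :++:.                         
202    bb bbbbbbbbbbbbbbbbbbbbbbbbb+++.                         
203   bbbbbbbbbbbbbbbbbbbbbbbbbbbbbb+::.                        
204   bbbbbbbbbbbbbbbbbbbbbbbb.#@@bb:+::.                       
205     bbbbbbbbbbbbbbbbbbbbbb +@@bb.:+:.                       
206         bbbbbbbbbbbbbbbbbbb.bbbbb::+:                       
207              bbbbbbbbbbbbbbbbbbbb.++:
[... 822 characters left out ...]
         ..+@+:+#+.                           
221                          .+##+:.                            
222                            ...                              
223                                                             
224                                                             
225                                                             
226                                                             
227                                                             
228                                                             
229                                                             
230                                                             
231
```

Request:
step_arm(
  targets="-1 -0.002 -0.001 0 0 0 0; -1 -0.002 -0.001 0.004 0 0 0; -1 -0.002 -0.001 0.008 0 0 0; -1 -0.002 -0.001 0.012 0 0 0; -1 -0.002 -0.001 0.016 0 0 0; -1 -0.002 -0.001 0.018 0 0 0; -1 -0.002 -0.001 0.018 0 0 0",
)

```text
clock: 8.32
eef_pos: [0.481, -0.1827, 0.2288]
tool_rot: [-0.007, 1.0, -0.0, 0.001]
ft_force: [-0.2, 0.4, -0.1]
grip_width: 0.0088
grasp_force: 59.3
```

```bash
python3 d.py s5 285 330 190 224; python3 -c "
from h import *
a=cv2.imread('pics/s4.png')[:,:,::-1].astype(int);b=cv2.imread('pics/s5.png')[:,:,::-1]
for v in range(200,209): print(v,[tuple(b[v,u]) for u in range(309,318)]) if v in(203,204,205) else 0
" | sed 's/np.uint8(\([0-9]*\))/\1/g'
```

```text
[ 0.481  -0.1827  0.2286] [-6.7e-03  1.0e+00 -2.0e-04  5.0e-04] [ 0.75 -0.2  -0.45]
190            .#@@@@@@@@@@@@@@@@++:      .++:   
191             :@@@@@@@@@@@@@@@@#::.     .++:.  
192              +@@@@@@@@@@@@@@@++:.      .::.  
193              .+@@@@@@@@@@@@@@::+:.      ..   
194                :::+@@@@@@@@@@:.::.           
195                    +@@@@@@@@@..:+:           
196                    .@@@@@@@@+  ++:.          
197                    .@@@@@@@@:  ::+.          
198                     #@@@@@@@+  .:::          
199     bbbbbbbbb       +@@@@@@@:   .::.         
200    b  bbbbbbbbbbbbbbbbbbbbb#.   .:+:.        
201    b   bbbbbbbbbbbbbbbbbbbbbb   :++::        
202    bb bbbbbbbbbbbbbbbbbbbbbbbbbbb+++.        
203   bbbbbbbbbbbbbbbbbbbbbbbbbbbbbbb:++:.       
204   bbbbbbbbbbbbbbbbbbbbbbbb  .:bbb.:::.       
205     bbbbbbbbbbbbbbbbbbbbbb   ..bb .:+.       
206         bbbbbbbbbbbbbbbbbbb   bbb .:+:.      
207              bbbbbbbbbbbbbbbbbbbb  :::.      
208                      bbbbbbbbbbb    :+:      
209                          :+::+:     :::.     
210             
[... 436 characters left out ...]
9                          .::+#:              
220                             .:.              
221                                              
222                                              
223                                              
203 [(135, 107, 53), (132, 106, 57), (142, 118, 75), (149, 126, 83), (144, 121, 78), (130, 105, 63), (126, 99, 50), (130, 103, 49), (128, 102, 53)]
204 [(134, 108, 55), (137, 114, 74), (154, 134, 102), (163, 147, 119), (153, 139, 115), (132, 117, 95), (123, 101, 66), (130, 104, 51), (135, 109, 61)]
205 [(134, 106, 53), (139, 115, 72), (158, 137, 104), (167, 152, 127), (160, 148, 131), (140, 128, 113), (129, 109, 77), (132, 104, 54), (138, 113, 67)]
```

Request:
step_arm(
  targets="-1 0 0 0.004 0 0 0; -1 0 0 0.008 0 0 0; -1 0 0 0.012 0 0 0; -1 0 0 0.016 0 0 0; -1 0 0 0.02 0 0 0; -1 0 0 0.022 0 0 0; -1 0 0 0.022 0 0 0",
)

```text
clock: 8.95
eef_pos: [0.4808, -0.1826, 0.2396]
tool_rot: [-0.007, 1.0, -0.0, 0.0]
ft_force: [1.4, 0.5, -0.4]
grip_width: 0.0094
grasp_force: 59.3
```

```bash
python3 d.py s6 285 330 188 220
```

```text
[ 0.4808 -0.1826  0.2395] [-6.7e-03  1.0e+00 -1.0e-04  2.0e-04] [0.16 0.41 0.35]
188            .@@@@@@@@@@@@@@@@+.:+:.     .::.  
189             :@@@@@@@@@@@@@@@+.:+:.       .   
190              +@@@@@@@@@@@@@@#..++.           
191               :+@@@@@@@@@@@@@..:+:.          
192                 +#@@@@@@@@@@@..:::.          
193                  .:@@@@@@@@@@. .:+:.         
194                    +@@@@@@@@+  .:+::.        
195                    .@@@@@@@@.   ::+:.        
196                    :@@@@@@@@.   .++:         
197                   .#@@@@@@@@.    ++:.        
198                    #@#::+@@@:    :::.        
199   ..bbbbb     .    :#+   +@@#.   .:::        
200   . b bbbbbbbbbbbbbbbb .. :@@:    .::.       
201    b   bbbbbbbbbbbbbbbbbbbbb:.  .  :+:.      
202    bb bbbbbbbbbbbbbbbbbbbbbb:+:bb  :+:.      
203   bbbbbbbbbbbbbbbbbbbbbbbbb :+:bb  ::+:      
204   bbbbbbbbbbbbbbbbbbbbbbbb..::.bb  .:::      
205    bbbbbbbbbbbbbbbbbbbbbbb..::.bb   .::.     
206        bbbbbbbbbbbbbbbbbbbb ..bbb   .:+:     
207              bbbbbbbbbbbbbbbbbbbb   .++:.    
208              .    bbbbbbbbbbbbbb    :#+::    
209        ..                .#bbbb+:..:+##:.    
210        .             .:  .+@@:.++:::+#+.     
211                     .#@:  .@@: .::::++.      
212    ..               .@@:   +#+. ......       
213    ..          ..   .++. .  :#+.             
214               .:.  ..:..:+..:#@:             
215                .  .++::.:####@#:             
216                    ....  +@@@@:              
217                          .::::               
218                                              
219
```

The tip shows up through the hole at about (312,202) and the lug hasn't moved. I'll start the slow draw.

Request:
step_arm(
  targets="-1 -0.004 0 0.006 0 0 0; -1 -0.008 0 0.008 0 0 0; -1 -0.012 0 0.01 0 0 0; -1 -0.016 0 0.01 0 0 0; -1 -0.02 0 0.01 0 0 0; -1 -0.025 -0.0005 0.01 0 0 0; -1 -0.03 -0.0005 0.01 0 0 0; -1 -0.035 -0.001 0.01 0 0 0; -1 -0.04 -0.001 0.01 0 0 0; -1 -0.04 -0.001 0.01 0 0 0",
)

```text
clock: 9.83
eef_pos: [0.46, -0.1831, 0.2443]
tool_rot: [-0.007, 1.0, 0.0, -0.0]
ft_force: [0.4, 0.2, -1.2]
grip_width: 0.0093
grasp_force: 59.2
```

```bash
python3 d.py s7 285 340 188 220
```

```text
[ 0.4603 -0.1831  0.2443] [-6.5e-03  1.0e+00 -0.0e+00 -1.0e-04] [-0.43 -0.04 -0.98]
188                  .@@@@@@@@@@@@@@@@+  .:+:      .++:.   
189                  .@@@@@@@@@@@@@@@@.   :+:.      :::.   
190                   :@@@@@@@@@@@@@@@:   .:+:       ..    
191                   .+@@@@@@@@@@@@@@#   .++:.            
192                     :+@@@@@@@@@@@@@.   .::.            
193        ..            .::+@@@@@@@@@@.   .:::            
194        ..                +@@@@@@@@@.   .:+:.           
195               ..         .@@@@@@@@@.    ::+.           
196              .::::..     .@@@@@@@@+     .++:           
197    ...      ..+++++:..    #@@@@@@@.     .:::.          
198   .:++:::::.:.+++++++:   .@@@@@@@@.      .+:.          
199   :#@@@###+:::::::+++: .. @@+::+@@:      .:::.         
200   +@@@@@@@#:.....:.::.:++.:# .. :##.      :::.         
201   +@@@@@@@+.bbbbbbbbbb:++:...:++:.@#.     .:::.        
202  .+@@@@@@#+:+#+bbbbbbbbbbbbbb.+++ @@:  .. .:+:.        
203  .#@@@@@@#:b#@#bbbbbbbbbbbbbbbbbbbb@#.:#++::::.        
204  :#@@@@@@+.bb+bbbbbbbbbbbbbbbbbbbbb@@+@bbb:.:+:     
[... 158 characters left out ...]
bbbb#++#@bb@. .:::.      
208      .+@@#@###: bbbbbbbbbbbbbbbbbbb@@@bbb#.  :+:.      
209      .++:+#@@@+. ....bbbbbbbbbbbbbbbbbbbb#  .+++.      
210     .::..::+@@:     .:. .:@b@@bbbbbbbbbb@+.:+##:.      
211    .::......#+.    .@@@. :@@@@@@@@@@##@@#::+##+.       
212    .::.... .::     :@@@: :@@@@@@@@@#::..::::++:        
213     .   ..    ...  .+##. +#@@@@@@::#+.    .:..         
214    .:++.  ...:+#+:::::. :@@@#@@@@. :@+.                
215    .+@@#+##:..:######:::+@@@@@@@@:.:@#.                
216     .:+#@@@.   ::::++::++#@@@@@@@++#@#                 
217       .+@@+        ..  ...:+#+:#+:##+:                 
218        .#@:                 .  .  ...                  
219         .:
```

Request:
step_arm(
  targets="-1 -0.006 0 0 0 0 0; -1 -0.012 0 0.001 0 0 0; -1 -0.018 -0.0005 0.002 0 0 0; -1 -0.024 -0.0005 0.003 0 0 0; -1 -0.03 -0.0005 0.004 0 0 0; -1 -0.036 -0.001 0.004 0 0 0; -1 -0.042 -0.001 0.004 0 0 0; -1 -0.048 -0.001 0.004 0 0 0; -1 -0.054 -0.001 0.004 0 0 0; -1 -0.054 -0.001 0.004 0 0 0",
)

```text
clock: 10.72
eef_pos: [0.4329, -0.1835, 0.2463]
tool_rot: [-0.007, 1.0, 0.0, -0.0]
ft_force: [0.7, -0.1, -2.1]
grip_width: 0.009
grasp_force: 59.2
```

```bash
python3 d.py s8 290 350 188 222
```

```text
[ 0.4332 -0.1835  0.2463] [-6.6e-03  1.0e+00 -0.0e+00 -2.0e-04] [ 0.67 -0.01 -1.32]
188                       .#@@@@@@@@@@@@@@.   .+++:     .::::.  
189                      +@@@@@@@@@@@@@@@@.    :++:      .++:.  
190                     .@@@@@@@@@@@@@@@@#     .:+:      .++:.  
191                     .@@@@@@@@@@@@@@@@#.    .++:.      :::   
192                      +@@@@@@@@@@@@@@@@.     :+:.       ..   
193  ..                   :#@@@@@@@@@@@@@@.     .++:            
194  ..   .                 :@@@@@@@@@@@@@.     .++:.           
195     ...  ..              :++#@@@@@@@@@.      :+:.           
196    :##. .:::....            :@@@@@@@@@.      .+::           
197 .  +@@: .++++++::..         .@@@@@@@@@.      .:+:.          
198 :::.::.::++++++++:::::.      +@@@@@@@+        :+:.          
199 @@##+++++++++++++++++:::.:.  :@@@@@@@.        .++:.         
200 @@@@@@@@######++++++++++:::. #@@#@@@@:         .::.         
201 @@@@@@@@@@@@@@#####++#++++:: @@#.:+@@#.        .:+:         
202 @@@@@@@@@@@@@@@##+:+++++##+#:#@#.  +@@#.       .++:.        
203 @@@@@@@@@@@@@@@#+.bb.....::+.#@@:  .+
[... 469 characters left out ...]
++:      
211 :......#@@@@@@+...:# @bbbbbbbbbbbbbbbbbbb@@@@bb+. :#+:.     
212 ..... .+@@@@@@+:::+@ @@@@@@@@bbbbbbbbbbbbbbbbb@+::+@#+.     
213 .      :#@@@@@@::+@#:@@@@@@@@@@@@@bbbbbbbbbbbb@+:+##+:.     
214 +:.::+..::::##+++@@.@@@@@@@@@@@@@@@@@@@@#++##@#:::++:       
215 :++#@@#:::+::::.:::.@@@@@@@@@@@@@@@@@@@@#:...:......        
216  .+@@@@@@@@@#++:::+@@@@@@@@@@@@#@@@@@+.+@+                  
217   .#@@@@@@@@@@#::+@@@@@@@@@@@@@@@@@@#:.+@@.                 
218    .::@@@@@@@@#:::+++++#::@@@@@@@@@@@##@@@.                 
219       +@@@@@@@+  .     .  .+#@@@@@@@@####+                  
220       :@@@@@@@.              .::..:#+....                   
221       .#@@@@@+                     .
```

```bash
python3 - <<'E'
import numpy as np
th=np.linspace(0,90,41); d=np.interp(th,[0,5,15,30,45,60,75,90],[4,2,-1,-4,-7,-10,-12,-13]); t=np.radians(th)
x=d-122*np.cos(t)+5*np.sin(t)-(16.5*np.cos(t)+1.5); z=122*np.sin(t)+5*np.cos(t)+97.3+8.5*np.sin(t)
x-=x[0];z-=z[0]
for k in range(4):
    s=slice(10*k+1,10*k+11); print('; '.join(f'{a:.3f} {b:.3f}' for a,b in zip((x[s]-x[10*k])/500,(z[s]-z[10*k])/500)))
E
```

```text
-0.001 0.010; -0.002 0.020; -0.002 0.031; -0.001 0.041; -0.000 0.051; 0.001 0.061; 0.003 0.070; 0.005 0.080; 0.008 0.090; 0.012 0.099
0.004 0.009; 0.008 0.018; 0.013 0.027; 0.018 0.036; 0.023 0.044; 0.028 0.052; 0.034 0.060; 0.041 0.068; 0.047 0.075; 0.054 0.083
0.007 0.007; 0.015 0.013; 0.022 0.020; 0.030 0.025; 0.039 0.031; 0.047 0.036; 0.056 0.041; 0.065 0.045; 0.075 0.050; 0.084 0.053
0.010 0.003; 0.019 0.006; 0.029 0.009; 0.040 0.011; 0.050 0.013; 0.061 0.014; 0.071 0.015; 0.082 0.016; 0.092 0.016; 0.103 0.016
```

Request:
step_arm(
  targets="-1 -0.004 0 0.008 0 0 0; -1 -0.006 0 0.018 0 0 0; -1 -0.006 0 0.029 0 0 0; -1 -0.005 0 0.041 0 0 0; -1 -0.004 0 0.051 0 0 0; -1 -0.003 0 0.061 0 0 0; -1 -0.001 0 0.07 0 0 0; -1 0.001 0 0.08 0 0 0; -1 0.004 0 0.09 0 0 0; -1 0.008 0 0.099 0 0 0",
)

```text
clock: 11.6
eef_pos: [0.4377, -0.1835, 0.2963]
tool_rot: [-0.007, 1.0, 0.0, -0.0]
ft_force: [0.7, 0.5, -1.1]
grip_width: 0.0093
grasp_force: 59.2
```

```bash
python3 d.py s9 290 350 174 220
```

```text
[ 0.4384 -0.1837  0.2971] [-6.7e-03  1.0e+00 -3.0e-04  8.0e-04] [ 0.7  -0.18 -0.44]
174                     .@@@@@@@@@@@@@@@@.      :+:.       ..   
175                     .@@@@@@@@@@@@@@@:       :+:.            
176                      +@@@@@@@@@@@@@+        .++:.           
177                      .@@@@@@@@@@@@@.         ++:.           
178                      :@@@@@@@@@@@@@.         :+::.          
179                   .+#@@@@@@@@@@@@@@.         .:+:.          
180                   :@@@@@@@@@@@@@@@@.          :::.          
181                   +@@@@@@@@@@@@@@@@.          .::.          
182                   +@@@@@@@@@@@@@@@#.          .+::.         
183                    :+@@@@@@@@@@@@@@.           :::.         
184                      :#@@@@@@@@@@@@.           .+:.         
185                       .::#@@@@@@@@@.           .:+:.        
186                          .@@@@@@@@@.            :::.        
187                          .@@@@@@@@@.            .:+:        
188                           +@@@@@@@#       .     .++:.       
189                           +@@@@@@@:  
[... 1212 characters left out ...]
@@##++:++++:::@@@@@@@@@+                      
209 .:: .+#@@####@@@@##: +#+:...::::::+::                       
210 .:     :+::::.:::+#@+ :..                                   
211 .:+++++       .  .@@@.                                      
212 ##@@@@@:     .+:.:@@@:                                      
213 .:++#@#+.... +@@@@@@@.                                      
214    ..:+#@@#+.:@@@@@@+                                       
215       .@@@@@# :#@++#:                                       
216       .#@@@@#  ..  ..                                       
217        .::::.                                               
218                                                             
219
```

Request:
step_arm(
  targets="-1 0.004 0 0.009 0 0 0; -1 0.008 0 0.018 0 0 0; -1 0.013 0 0.027 0 0 0; -1 0.018 0 0.036 0 0 0; -1 0.023 0 0.044 0 0 0; -1 0.028 0 0.052 0 0 0; -1 0.034 0 0.06 0 0 0; -1 0.041 0 0.068 0 0 0; -1 0.047 0 0.075 0 0 0; -1 0.054 0 0.083 0 0 0",
)

```text
clock: 12.48
eef_pos: [0.4649, -0.1835, 0.3375]
tool_rot: [-0.007, 1.0, 0.0, -0.0]
ft_force: [1.5, 0.7, -2.3]
grip_width: 0.0091
grasp_force: 59.1
```

```bash
python3 d.py s10 285 345 170 212
```

```text
[ 0.4657 -0.1837  0.3382] [-6.8e-03  1.0e+00 -2.0e-04  7.0e-04] [ 1.2  -0.65 -0.4 ]
170                +#@@@@@@@@@@@@@@.            .::.            
171               .@@@@@@@@@@@@@@@@.      .     .:+.            
172               .@@@@@@@@@@@@@@@#      ...    .:+:.           
173                +@@@@@@@@@@@@@@#.    .::.  :..:::.           
174                 +@@@@@@@@@@@@@@.    .+++:#@#:.:::           
175                  :+@@@@@@@@@@@@.    .+#@@@b@:.:+:.          
176                   .::+@@@@@@@@@.    .+#@@bb#. :::.          
177                      .+@@@@@@@@.    :##@@bb:  .+::          
178                       +@@@@@@@+   .+@@@@@b@:  .++:          
179                       +@@@@@@@.  .#@b@@@b@+..:+##:          
180                       #@@@@@@@. :@@bbbbb@#:::++#+:          
181                      .@@#::+@@++@@bbbbb@#+::++++.           
182                      .@@+   #@@@bbbbbb+:...::::.            
183                       :@#. .@@@bbbbb#:.    ...              
184                        +@@#@@bbbbbb+.                       
185                        :@@@@bbbbb#:. 
[... 980 characters left out ...]
                  
201 #@@@@@++@@@@#########@@@@@@@@@###:                          
202 @@@@@@:#@@@#######+@@@@@@@@@@@@@@@.                         
203 @@@@#+#@@@######++@@@@@@@@@@@@@@@@.                         
204 @@@@#@@@######++:#@@@@@@@@#::+@@@#                          
205 @@#:#@#+####++++:@@@@@@@@@+..:@@@+                          
206 #:.#@+.+#+++++::#@@@@@@@@@@##@@@@+                          
207 +.@@#: ++:.....#@@@@@@@@@@@@@@@@@:                          
208 .:#+:.       :@@@@@@@@@@@@@@@@@@@.                          
209  :::::::: .::#@@@@@@@@@@@@+:+++#+                           
210  . ..:::.  .+@@@@@@@@@@@@@:  ....                           
211  .          #@@@@@@@#:#@@@:
```

Request:
step_arm(
  targets="-1 0.007 0 0.007 0 0 0; -1 0.015 0 0.013 0 0 0; -1 0.022 0 0.02 0 0 0; -1 0.03 0 0.025 0 0 0; -1 0.039 0 0.031 0 0 0; -1 0.047 0 0.036 0 0 0; -1 0.056 0 0.041 0 0 0; -1 0.065 0 0.045 0 0 0; -1 0.075 0 0.05 0 0 0; -1 0.084 0 0.053 0 0 0",
)

```text
clock: 13.37
eef_pos: [0.5068, -0.1837, 0.3637]
tool_rot: [-0.007, 1.0, -0.0, -0.001]
ft_force: [-0.2, -0.5, -3.3]
grip_width: 0.0093
grasp_force: 58.9
```

Request:
step_arm(
  targets="-1 0.01 0 0.003 0 0 0; -1 0.019 0 0.006 0 0 0; -1 0.029 0 0.009 0 0 0; -1 0.04 0 0.011 0 0 0; -1 0.05 0 0.013 0 0 0; -1 0.06 0 0.014 0 0 0; -1 0.068 0 0.014 0 0 0; -1 0.075 0 0.015 0 0 0; -1 0.08 0 0.015 0 0 0; -1 0.08 0 0.015 0 0 0",
)

```text
clock: 14.2
eef_pos: [0.5471, -0.1836, 0.371]
tool_rot: [-0.007, 1.0, 0.0, -0.0]
ft_force: [-0.5, 0.3, -4.2]
grip_width: 0.0092
grasp_force: 58.9
```

```bash
python3 d.py s11 265 330 148 210
```

```text
[ 0.5468 -0.1836  0.371 ] [-6.7e-03  1.0e+00  1.0e-04 -2.0e-04] [ 0.54  0.37 -3.39]
148               . ..:+::::.. .: @@@@@:                             
149                  :::::+::.  . :@@@@#                             
150                 . ...:+++#@# . @@@@@.                            
151                ..    :#:@@@@ . :@@@@#                            
152                :.   .:++#@@:+:. #@@@@                            
153                ::    :+:::.#@@.. #@@:                            
154                ..    .:::++@@@:+@:.:.                            
155                      :++++#@@@+bb@:::                            
156                     .#@@@#+##+#bb@++:.                           
157                     +@@@@@+::+bbb@++:.                           
158              ...    #@@@#@+::#bb@@#++.                           
159             .++.    +@@+:##::@b@@@#+:.                           
160             +@+     .@@: :#+#b@@#+++:                            
161            .+#.      +@+  :#@b@@#++:.                            
162             ..       :@@.  :@b@@
[... 2612 characters left out ...]
           
200                    .+@@@@@#+##@#+@@@@@@@@@###+++::...            
201                   .+#@@@@@@+#@@##@@@@@@@@@@@@@@@@@@##:.          
202                   .#@@@@@@@+#@###@@@@@@@@@@@@@@@@@@@@@.          
203                  .+#@@@@@@####+@@@@@@@@@@@@@@@@@@@@@@@.          
204                  +#@@@@@@@#####@@@@@@@@@@@@@@@#::+@@@#.          
205                 :#@@@@@@@@#+++@@@@@@@@@@@@@@@@+..+@@@+           
206                 :#@@@@@@@@::++@@@@@@@@@@@@@@@@@##@@@@:           
207                .#@@@@@@@@: .+@@@@@@@@@@@@@@@@@@@@@@@@:           
208                :#@@@@@@@+ . :#@@@@@@@@@@@@@@@@@@@@@@@.           
209                :##@@@@@#: :. :+@@@@@@@@@@@@@@@+:+++#+.
```

Request:
step_arm(
  targets="-1 0.003 0.002 0.002 0 0 0; -1 0.006 0.005 0.004 0 0 0; -1 0.008 0.009 0.006 0 0 0; -1 0.008 0.013 0.008 0 0 0; -1 0.008 0.017 0.011 0 0 0; -1 0.008 0.021 0.014 0 0 0; -1 0.008 0.024 0.018 0 0 0; -1 0.008 0.026 0.023 0 0 0; -1 0.008 0.026 0.03 0 0 0; -1 0.008 0.026 0.04 0 0 0",
)

```text
clock: 15.08
eef_pos: [0.5505, -0.1704, 0.3914]
tool_rot: [-0.007, 1.0, 0.0, -0.0]
ft_force: [0.7, -0.6, -3.4]
grip_width: 0.0091
grasp_force: 58.8
```

Request:
step_arm(
  targets="-1 0 0 0.01 0 0 0; -1 0 0 0.022 0 0 0; -1 0 0 0.036 0 0 0; -1 0 0 0.05 0 0 0; -1 0 0 0.064 0 0 0; -1 0 0 0.078 0 0 0; -1 0 0 0.09 0 0 0; -1 0 0 0.1 0 0 0; -1 0 0 0.105 0 0 0; -1 0 0 0.105 0 0 0",
)

```text
clock: 15.92
eef_pos: [0.5509, -0.1708, 0.4446]
tool_rot: [-0.007, 1.0, -0.0, 0.001]
ft_force: [0.5, 0.4, -3.0]
grip_width: 0.0093
grasp_force: 58.8
```

```bash
python3 - <<'E'
from h import *
im,s=snap('side','s12'); o=bot.get_obs(); print(np.round(o['eef_pos'],4),np.round(o['joint_pos'],2),np.round(o['ft_force'],2))
cv2.imwrite('pics/s12c.png',cv2.resize(im[60:260,180:440],(780,600),interpolation=cv2.INTER_CUBIC)[:,:,::-1])
E
```

```text
[ 0.5509 -0.1707  0.444 ] [-0.3   0.47  0.89  1.99 -0.   -0.31] [ 0.08  0.93 -3.44]
```

View pics/s12c.png

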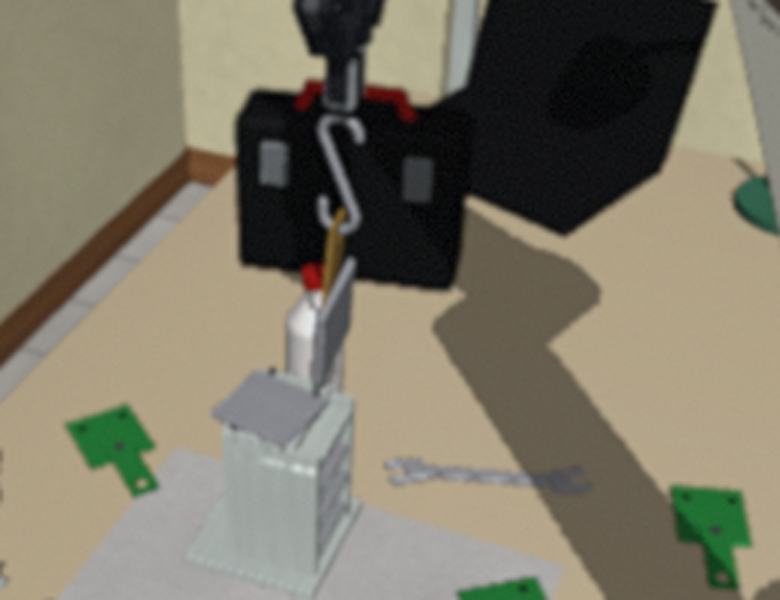

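The plate hangs freely on the hook at about (335,310), clear of the rack at (285,450). The spare is undisturbed on the roof at (270,405). I'll carry it smoothly to the rail.

Request:
step_arm(
  targets="-1 -0.001 0.004 0 0 0 -0.01; -1 -0.002 0.012 0 0 0 -0.04; -1 -0.004 0.024 0 0 0 -0.08; -1 -0.006 0.04 0 0 0 -0.13; -1 -0.008 0.058 0 0 0 -0.19; -1 -0.01 0.078 0 0 0 -0.26; -1 -0.012 0.098 0 0 0 -0.33; -1 -0.015 0.118 0 0 0 -0.4; -1 -0.018 0.138 0 0 0 -0.47; -1 -0.02 0.158 0 0 0 -0.54",
)

```text
clock: 16.8
eef_pos: [0.5402, -0.0909, 0.4434]
tool_rot: [0.205, 0.979, 0.0, -0.0]
ft_force: [-0.2, -0.2, -3.0]
grip_width: 0.0094
grasp_force: 58.8
```

Request:
step_arm(
  targets="-1 -0.003 0.021 0 0 0 -0.075; -1 -0.006 0.042 0 0 0 -0.15; -1 -0.009 0.064 0 0 0 -0.225; -1 -0.012 0.086 -0.005 0 0 -0.3; -1 -0.015 0.108 -0.01 0 0 -0.375; -1 -0.018 0.13 -0.02 0 0 -0.45; -1 -0.021 0.152 -0.03 0 0 -0.525; -1 -0.024 0.174 -0.045 0 0 -0.6; -1 -0.027 0.196 -0.06 0 0 -0.675; -1 -0.03 0.218 -0.075 0 0 -0.75",
)

```text
clock: 17.63
eef_pos: [0.5251, 0.0181, 0.4055]
tool_rot: [0.481, 0.877, -0.0, -0.0]
ft_force: [-0.0, 0.6, -2.5]
grip_width: 0.0093
grasp_force: 58.8
```

Request:
step_arm(
  targets="-1 -0.003 0.022 -0.015 0 0 -0.075; -1 -0.006 0.044 -0.03 0 0 -0.15; -1 -0.009 0.066 -0.045 0 0 -0.225; -1 -0.012 0.087 -0.06 0 0 -0.3; -1 -0.014 0.107 -0.075 0 0 -0.37; -1 -0.016 0.126 -0.09 0 0 -0.44; -1 -0.018 0.143 -0.105 0 0 -0.51; -1 -0.02 0.159 -0.12 0 0 -0.57; -1 -0.022 0.173 -0.135 0 0 -0.63; -1 -0.022 0.185 -0.15 0 0 -0.67",
)

```text
clock: 18.47
eef_pos: [0.5138, 0.1106, 0.3305]
tool_rot: [0.692, 0.722, -0.0, -0.0]
ft_force: [-0.6, 0.2, -3.8]
grip_width: 0.0093
grasp_force: 58.8
```

Request:
step_arm(
  targets="-1 0 0.008 -0.012 0 0 -0.03; -1 0 0.014 -0.024 0 0 -0.05; -1 0 0.018 -0.034 0 0 -0.07; -1 0 0.02 -0.042 0 0 -0.08; -1 0 0.02 -0.048 0 0 -0.08; -1 0 0.02 -0.052 0 0 -0.08; -1 0 0.02 -0.052 0 0 -0.08; -1 0 0.02 -0.052 0 0 -0.08",
)

```text
clock: 19.13
eef_pos: [0.5147, 0.1197, 0.3054]
tool_rot: [0.714, 0.701, 0.0, 0.0]
ft_force: [0.3, 0.0, -4.1]
grip_width: 0.0092
grasp_force: 58.8
```

```bash
python3 - <<'E'
from h import *
o=bot.get_obs(); q=o['tool_rot']; print(o['clock'],np.round(o['eef_pos'],4),np.round(o['joint_pos'],2),np.round(o['ft_force'],2),'hook yaw',np.degrees(2*np.arctan2(q[1],q[0]))-180)
E
```

```text
19.1333 [0.5147 0.1197 0.3054] [ 0.23  0.28  0.25  1.54 -0.    1.82] [ 0.31  0.04 -4.14] hook yaw -91.04981565815972
```

Request:
step_arm(
  targets="-1 0 0.003 -0.004 0 0 0; -1 0 0.009 -0.01 0 0 0; -1 0 0.018 -0.018 0 0 0; -1 0 0.029 -0.025 0 0 0; -1 0 0.042 -0.03 0 0 0; -1 0 0.056 -0.03 0 0 0; -1 0 0.07 -0.03 0 0 0; -1 0 0.084 -0.03 0 0 0; -1 0 0.098 -0.03 0 0 0; -1 0 0.112 -0.03 0 0 0",
)

```text
clock: 19.97
eef_pos: [0.5147, 0.1769, 0.2905]
tool_rot: [0.713, 0.701, 0.0, 0.0]
ft_force: [-0.1, 0.4, -3.4]
grip_width: 0.009
grasp_force: 58.8
```

Request:
step_arm(
  targets="-1 0 0.013 0 0 0 0; -1 0 0.025 0 0 0 0; -1 0 0.036 0 0 0 0; -1 0 0.046 0 0 0 0; -1 0 0.054 0 0 0 0; -1 0 0.06 0 0 0 0; -1 0 0.064 0 0 0 0; -1 0 0.066 0 0 0 0; -1 0 0.067 0 0 0 0; -1 0 0.067 0 0 0 0",
)

```text
clock: 20.8
eef_pos: [0.5146, 0.2072, 0.29]
tool_rot: [0.714, 0.7, -0.002, 0.002]
ft_force: [-0.5, -5.9, -2.1]
grip_width: 0.0092
grasp_force: 59.0
```

```bash
python3 - <<'E'
from h import *
im,s=snap('side','s13'); o=bot.get_obs(); print(np.round(o['eef_pos'],4),np.round(o['ft_force'],2))
cv2.imwrite('pics/s13c.png',cv2.resize(im[210:410,150:390],(720,600),interpolation=cv2.INTER_CUBIC)[:,:,::-1])
e=np.array([o['eef_pos'][0],o['eef_pos'][1]-.0015,o['eef_pos'][2]+.0187])
print('blunt/benddtop pred crop px',((proj(s,[e+[0,.014,-.044],e+[0,0,-.03],e+[0,-.014,-.044]])-[150,210])*3).round())
E
```

```text
[0.5146 0.2072 0.29  ] [ 0.25 -5.73 -2.34]
blunt/benddtop pred crop px [[217. 247.]
 [227. 213.]
 [241. 211.]]
```

View pics/s13c.png

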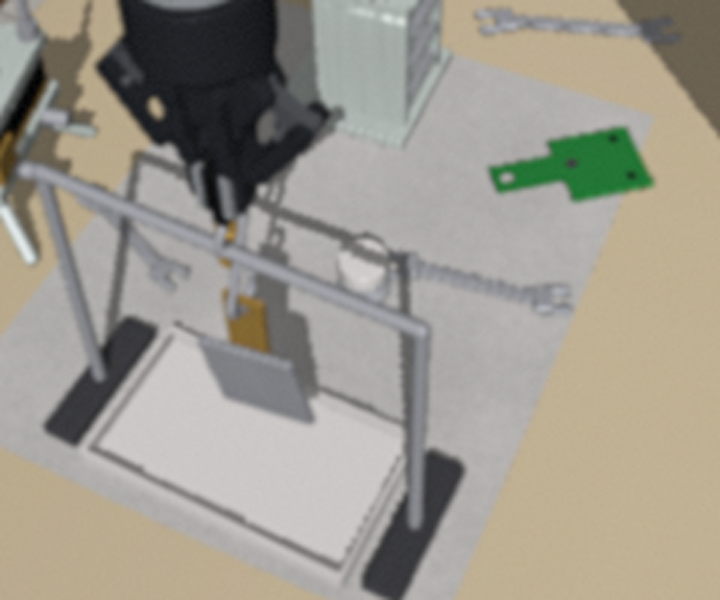

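The plate hangs over the tray, but raised 25 mm the slanted shank touches the rail (fy = −5.9 N). I'll back off slightly, lower, then seat it.

Request:
step_arm(
  targets="-1 0 -0.004 0 0 0 0; -1 0 -0.008 0 0 0 0; -1 0 -0.01 -0.004 0 0 0; -1 0 -0.01 -0.009 0 0 0; -1 0 -0.009 -0.014 0 0 0; -1 0 -0.007 -0.018 0 0 0; -1 0 -0.004 -0.022 0 0 0; -1 0 -0.002 -0.026 0 0 0; -1 0 0 -0.03 0 0 0; -1 0 0 -0.033 0 0 0",
)

```text
clock: 21.68
eef_pos: [0.5145, 0.2098, 0.2734]
tool_rot: [0.713, 0.701, -0.0, -0.0]
ft_force: [0.2, 0.7, -3.4]
grip_width: 0.0092
grasp_force: 58.8
```

Request:
step_arm(
  targets="-1 0 0 -0.003 0 0 0; -1 0 0 -0.006 0 0 0; -1 0 0 -0.009 0 0 0; -1 0 0 -0.012 0 0 0; -1 0 0 -0.014 0 0 0; -1 0 0 -0.016 0 0 0; -1 0 0 -0.016 0 0 0",
)

```text
clock: 22.27
eef_pos: [0.5145, 0.2094, 0.2655]
tool_rot: [0.713, 0.701, -0.0, -0.0]
ft_force: [0.0, -0.6, -4.4]
grip_width: 0.0091
grasp_force: 58.8
```

Request:
step_arm(
  targets="-1 0 0 -0.002 0 0 0; -1 0 0 -0.003 0 0 0; -1 0 0 -0.004 0 0 0; -1 0 0 -0.004 0 0 0",
)

```text
clock: 22.6
eef_pos: [0.5148, 0.2095, 0.2646]
tool_rot: [0.713, 0.701, 0.001, 0.0]
ft_force: [-1.2, -0.4, 1.3]
grip_width: 0.0092
grasp_force: 59.7
```

Request:
step_arm(
  targets="-1 0 0 0 0 0 0; -1 0 0 0 0 0 0; -1 0 0 0 0 0 0; -1 0 0 0 0 0 0; -1 0 0 0 0 0 0; -1 0 0 0 0 0 0; -0.75 0 0 0 0 0 0; -0.7 0 0 0 0 0 0; -0.65 0 0 0 0 0 0; -0.6 0 0 0 0 0 0",
)

```text
clock: 23.43
eef_pos: [0.5146, 0.2094, 0.2632]
tool_rot: [0.713, 0.701, -0.0, -0.0]
ft_force: [-0.5, 0.7, -0.8]
grip_width: 0.0172
grasp_force: 0.0
```

Request:
step_arm(
  targets="-0.4 0 0 0 0 0 0; -0.2 0 0 0 0 0 0; 0 0 0 0 0 0 0; 0 0 0 0 0 0 0; 0 0 0 0.02 0 0 0; 0 0 0 0.05 0 0 0; 0 0 0 0.09 0 0 0; 0 0 0 0.14 0 0 0; 0 0 0 0.2 0 0 0; 0 0 0 0.26 0 0 0",
)

```text
clock: 24.27
eef_pos: [0.5141, 0.2092, 0.3956]
tool_rot: [0.713, 0.701, 0.0, -0.0]
ft_force: [1.3, 0.8, 0.9]
grip_width: 0.0427
grasp_force: 0.0
```

Request:
step_arm(
  targets="0 0 0 0.01 0 0 0; 0 0 0 0.01 0 0 0; 0 0 0 0.01 0 0 0; 0 0 0 0.01 0 0 0; 0 0 0 0.01 0 0 0; 0 0 0 0.01 0 0 0; 0 0 0 0.01 0 0 0; 0 0 0 0.01 0 0 0; 0 0 0 0.01 0 0 0; 0 0 0 0.01 0 0 0",
)

```text
clock: 25.1
eef_pos: [0.5146, 0.2094, 0.3987]
tool_rot: [0.713, 0.701, -0.0, -0.0]
ft_force: [0.7, 0.3, 0.1]
grip_width: 0.0425
grasp_force: 0.0
```

```bash
cat > f.py <<'E'
from h import *
fs=[cv2.cvtColor(bot.camera('side'),cv2.COLOR_RGB2GRAY).astype(int)[270:400,190:280] for _ in range(8)]
print('swing',[int((np.abs(f-fs[0])>25).sum()) for f in fs])
im,s=snap('side','s14'); o=bot.get_obs(); print(o['clock'],np.round(o['eef_pos'],4),np.round(o['ft_force'],2),o['grip_width'])
cv2.imwrite('pics/s14c.png',cv2.resize(im[210:410,150:390],(720,600),interpolation=cv2.INTER_CUBIC)[:,:,::-1])
E
python3 f.py
```

```text
swing [0, 0, 0, 0, 0, 0, 0, 0]
25.55 [0.5146 0.2095 0.3988] [-0.59 -0.36 -0.25] 0.042950132156659715
```

```bash
python3 - <<'E'
from h import *
for f in('s13','s14'):
    b=cv2.imread(f'pics/{f}.png'); hsv=cv2.cvtColor(b,cv2.COLOR_BGR2HSV); m=cv2.inRange(hsv,(10,110,60),(25,255,255))[290:345,210:250]; ys,xs=m.nonzero(); print(f,len(xs),xs.mean()+210,ys.mean()+290)
a=cv2.imread('pics/side0.png').astype(int);d=np.abs(a-b).sum(2)
for v in range(262,356,2): print(v,''.join(' .:+#@'[min(5,x//22)] for x in d[v,205:265]))
E
```

```text
s13 145 233.19310344827585 318.11034482758623
s14 145 232.68275862068964 327.3103448275862
262 .:.:.:.::.::.:.::...:....:.::::.::. +@@.+##+::..:....:.:::::
264 ........:.....:..::.....::....:::. #@@@ @@@@:..:.::..::::::.
266 .. ...........:::.:.::::.::...::.:@@@# #@@@@+..::.......::..
268 .............:..::..    .::.:.:. #@@# .#@@@@+::...:....::::.
270 :.:............... #@@@@#+@@@+:. +@@: .#@@@#:..::::......::.
272 .:..:::::.::.... .#@@@@@+@@@@@@:.@@@: :@@@@#:....::..:.:::.:
274 :::.:..:::..::. #@@@@@@# @@@@@@# #@@+ :@@@@#..::.:.:....:.:.
276 :..:::.:..:::..@@@@@@@@..@@@@@@: :+#. :@@@@+:..:...:.:::.:..
278 ::.:.:.:......@@@@@@@# ..@@@@@@#......+@@@@#::...:.:...:.:..
280 :.:::....:.:: @@@@@@+    @@@@@@@:   ....:++:....::.:..::.:.:
282 ......::...:: #@@@@@: .. @@@@@@@.#@. ...................::.:
284 ...........:: +@@@@@+    #@@@@@@ @:   :@@@+..... . .......:.
286 .:.............@@@@@#:   :@@@@@@.:    +@@#:.:.:...... ......
288 ...........:.. :@@@@@+. .@@@@@@@@. ## #@@#:..::...:.........
290 ....:........:.:@@@@@@..@@@@@@@@@:+@+.@@@+::.::..::..:......
292 :....:::.:.....:@@@@@@@@@@@@@@
[... 1345 characters left out ...]
 +@@@@@@@@@@@@@@@@@@@@@@@@@@++++#@@@@..::.....:...
336 ::::::::::. +@@@@@@@@@@@@@@@@@@@@@@@@@@@@@@+::.. .::..:::...
338 .::::::::::: +@@@@@@@@@@@@@@@@@@@@@@@@@@@@@@@@#. .........:.
340 ::::::::::::..#@@@@@@@@@@@@@@@@@@@@@@@@@@@@@@@@+ .:.........
342 .::::::::::::..#@@@@@@@@@@@@@@@@@@@@@@@@@@@@@@@@..::::......
344 ::::::::::::::. +@@@@@@@@@@@@@@@@@@@@@@@@@@@@@@@+ ::::::::::
346 :::::::::::::::: @@@@@@@@@@@@@@@@@@@@@@@@@@@@@@@@ .::::.::::
348 .:::::::::::.:::: @@@@@@@@@@@@@@@@@@@@@@@@@@@@@@@..:::::::::
350 :::::::::::::::::. #@@@@@@@@@@@@@@@@@@@@@@@@@@@@@+ .::::::::
352 ::::::::::::::.::::..  .+@@@@@@@@@@@@@@@@@@@@@@@@:.:::::::.:
354 :::::::::::::::::::::::::..  .+#@@@@@@@@@@@@@@@@: ::::::::::
```

Numerically, the hook and plate hang on the rail, 9 px lower than when raised (about 25 mm), with no motion over 8 frames. The gripper is 130 mm clear, so I'm handing in.

```bash
python3 -c "
from workcell import bot
print(bot.job_done())"
```

```text
the job is handed in; nothing more can be done
None
```

The job is handed in: I drew the plate out of the rack with the S-hook and hung both on the drip rail over the tray, with no motion in the last side-camera frames. While hanging it, the hook's shank pressed the rail at about 6 N until I backed off.

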